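Heft out the full tub and weigh it

ROBOT

A 6-joint arm with a two-finger parallel gripper is mounted at the origin on the work surface. World frame = base frame: x ahead of the robot, y to its left, z up, the work surface at z = 0. Lengths are in m, angles in degrees, forces in N, time in s.
With the tool pointing down it reaches from about 0.35 to 0.875 m from the base axis. Payload 4.2 kg.
Tool frame: the origin (TCP) lies between the finger pads; the fingertips stand 8 mm ahead of it and the grasp point (between the pads) lies 11 mm behind it; x points along the fingers, y is the direction in which the jaws open and shut, and the axes are right-handed (so a half turn about x gives the same grasp; the last joint's range is limited). The gripper opens to 87 mm and grips with 3 to 60 N. Pads are 19 mm wide; open, the fingers measure 117 mm over their backs; the gripper's body (75 mm by 190 mm) begins 51 mm behind the grasp point.
Start: joints at [85.749, 22.042, 0.453, 0, -68.411, -14.817], TCP at [0.204, 0.591, 0.231] pointing down, gripper open.
Joint ranges: [-179.83, 179.83], [-69.29, 118.12], [-61.27, 80.66], [-181.25, 117.63], [-171.15, -9.14], [-177.46, 177.46]. Speed limits (degrees/s): [159.86, 159.86, 180, 180, 180, 180].

INTERFACE

Orientations are given as a 3x3 rotation matrix whose columns are the frame's x, y, z axes.
In Python, from station import r gives the robot as it stands. The module is installed in compiled form; this text tells all that it offers.
- The arm moves only by the tool move_arm, never from a script. Its argument "increments" is one flat list of numbers, 7 for each row, row after row: the turn, a rotation vector about the tool's x, y, z in degrees, then the shift along the tool's x, y, z in m, then the finger opening in m, from 0 to 0.087. A call has 1 to 12 rows; each row is the pose to reach, as a shift and turn from the pose commanded when the call began, along the tool's axes at that moment; what a row does not reach only later rows make up. A row lasts 1/12 s, in which the tool goes at most 41.7 mm and 7.16 degrees, less where a joint would pass 70% of its speed; a pose out of reach is approached as far as the arm can. A call with a gripper value outside its range is refused whole. The fingers move at their own pace and stop on an object; the grip force is fixed at half the most. Time passes only in rows, so rows that repeat a pose let the fingers close. It gives the time, the measured TCP pose, the force and the opening at its end, in the units of the state.
- r.sense(): the state, without advancing time (a new reading comes with each control period).
- r.capture(name): name is "scene" or "top" or "wrist"; returns the picture (400x640x3 uint8, red, green, blue); there is no depth.
- r.calibration(name): a dict with "fx", "fy", "cx", "cy" (pixels), "rvec" (rotation vector, rad) and "tvec" (3), from world to camera coordinates, as OpenCV has them; the wrist camera has in their place "tool_from_camera" (4x4, takes a point from camera to tool coordinates, whose origin is the TCP and whose axes are the tool frame's). Camera axes: x right, y down, z forward; pixel columns grow to the right and rows downward; lengths in m; the calibration is good to about 2 mm. The wrist camera is an equidistant fisheye: a pixel r from the principal point sees the ray r / f radians off the axis. A picture is of the moment at which its call begins: read the wrist's pose just before it. calibration takes no time and is no camera call.
- r.finish_job(): hands the job in, once; it reports no verdict.
The state is a dict: "time_s": time; "joints": joint angles; "joint_velocities": joint speeds; "effort": joint torques, N m; "tcp_pos": TCP position; "ee_rot": TCP orientation; "wrist_force": force on the tool from outside, world axes, zero at the start; "moment": the same for the moment, N m; "gripper_width": opening from 0.0 (shut) to 1.0 (fully open).
Only numpy, scipy, OpenCV 4.12 (cv2) and the standard library are available. Lean on these libraries where they do the work, as an engineer would, in place of code of your own. Each camera call takes 0.05 s, during which the arm holds its last target.

TASK

Fit the washed platter back on the portion scale, both holes over the two brass pins and lying flat. Of the three alike tubs one is still full and only its weight tells which: find it and stand it upright in the middle of the platter to be weighed. The two part-used tubs must stay or be put back upright where they stood, and the loaf, jar, can and bowl must not be knocked about.

Things in the scene. Friction and masses are not known exactly. Their poses are not given: they have to be found in the camera images.
- scale: white spring dial scale fixed to the table, foot 165 x 175 mm, housing 105 mm (x) by 135 mm (y) and 101 mm high, round dial with a red needle on its +x side. Origin at the centre of its underside on the table, z up.
- scale_spring (a joint): how far the scale's spring platform has sunk, in m: 0 when empty, about 0.0031 with the platter alone on it, and 0.014 more per kg put on (end of travel 0.018). The needle turns with it.
- spider_top (a point): top centre of the scale's spring platform: a dark steel cross of flat bars (130 mm along y, 90 mm along x, 22 mm wide), 130 mm above the table when empty. It carries two upright brass pins with pointed tips, 8 mm thick and 12 mm tall, on the y axis of this frame 50 mm either side of this point (100 mm apart). The axes are the scale's. The platform yields downwards by 1.4 mm per newton.
- platter: loose stainless weighing platter, 0.22 kg: a flat plate 110 mm (x) by 150 mm (y), 4 mm thick, with two 12 mm holes through it on its y axis, 50 mm either side of its centre. Along the -x edge stands a raised edge 4 mm thick, 150 mm long, whose top is 36 mm above the underside: it can be pinched from above. Origin at the centre of the plate's underside, z up. It fits the pins either way round. It starts lying flat on the table.
- platter_edge (a point): middle of the top of the platter's raised edge, at (-53, 0, 36) mm in the platter's frame.
- tub_a: one of three tubs that look alike: an upright round white plastic tub with a blue lid of the same width, 66 mm diameter, 140 mm high with the 14 mm lid. The contents cannot be seen: one of the three tubs (any) is full and weighs 0.45 to 0.53 kg in all, the two others are part used and weigh 0.17 to 0.25 kg. Origin at the centre of the underside, z up.
- tub_b: second tub, alike: see tub_a.
- tub_c: third tub, alike: see tub_a.
- loaf: bystander: red waxed block of cheese, 95 x 190 x 95 mm, pale cut face at its -y end, 1.6 kg; origin at the underside near its middle, long side along its y.
- jar: bystander: amber jar with a black lid, 56 mm diameter, 85 mm high; origin at the centre of the underside.
- can: bystander: green can, 74 mm diameter, 110 mm high; origin at the centre of the underside.
- bowl: bystander: white bowl, 110 mm diameter, 45 mm high; origin at the centre of the underside.

How it is judged (in metres and radians):
On the way:
1. the platter lies flat on the scale's cross with both holes over the pins, let go (horizontal distance between platter and spider_top below 0.005 m and z of platter in the frame of spider_top between -0.002 and 0.002 m and angle between platter's own z axis and vertical below 0.05 rad and angle between the y axis of platter and the y axis of spider_top, either way round below 0.1 rad and contact force between the fingers and platter below 0.1 N), for 0.2 s.
At the end, for the whole second after the job is handed in: Platter flat on the cross, holes over the pins (centre within 5 mm, 2 mm in height). Only the full tub (platform sunk over 8.2 mm) stands upright on it, within 35 mm of its centre, at rest. The other two stand upright on the table within 50 mm of where they were (horizontal distance between platter and spider_top below 0.005 m and z of platter in the frame of spider_top between -0.002 and 0.002 m and angle between platter's own z axis and vertical below 0.05 rad and angle between the y axis of platter and the y axis of spider_top, either way round below 0.1 rad and value of joint scale_spring above 0.0082 m and linear speed of platter below 0.02 m/s and ((horizontal distance between tub_a and platter below 0.035 m and angle between each of tub_a, tub_b, tub_c's own z axis and vertical below 0.1 rad and linear speed of tub_a below 0.02 m/s and z of tub_a in the frame of platter between 0.001 and 0.007 m and distance of each of tub_b, tub_c from where it was at the start of the episode below 0.05 m and height (world z) of each of tub_b, tub_c below 0.01 m) or (horizontal distance between tub_b and platter below 0.035 m and angle between each of tub_b, tub_a, tub_c's own z axis and vertical below 0.1 rad and linear speed of tub_b below 0.02 m/s and z of tub_b in the frame of platter between 0.001 and 0.007 m and distance of each of tub_a, tub_c from where it was at the start of the episode below 0.05 m and height (world z) of each of tub_a, tub_c below 0.01 m) or (horizontal distance between tub_c and platter below 0.035 m and angle between each of tub_c, tub_a, tub_b's own z axis and vertical below 0.1 rad and linear speed of tub_c below 0.02 m/s and z of tub_c in the frame of platter between 0.001 and 0.007 m and distance of each of tub_a, tub_b from where it was at the start of the episode below 0.05 m and height (world z) of each of tub_a, tub_b below 0.01 m))); the robot touches nothing.
It fails at once if a tub is tipped over (beyond 0.7 rad) (angle between any of tub_a, tub_b, tub_c's own z axis and vertical above 0.7 rad).
It fails at once if the loaf, jar, can or bowl is pushed more than 40 mm (distance of any of loaf, jar, can, bowl from where it was at the start of the episode above 0.04 m).
It also fails if it takes over 72 s, if anything falls off the work surface, if the arm or the gripper's body presses on something with over 40 N, if the wrist force passes 120 N, or if a joint passes its speed limit or range.

## Working session

There is one attempt and no reset: what is moved stays moved. The work goes in short steps, Python scripts to look and compute and a tool call to move; the robot and the scene stay as the last step left them, time stands still between calls to the robot, and variables do not carry over. Pictures are saved under pics/ and viewed, and the job is handed in when it is done.

Besides the shell and the picture viewer there is one more tool, called after "Emit:" as name(argument=value, ...), one argument or row to a line, values as JSON. move_arm: Moves the arm, as the interface text tells. Its arguments: {"type":"object","properties":{"increments":{"type":"array","items":{"type":"number"}}},"required":["increments"]}

```bash
mkdir -p pics; python3 - <<'E'
from station import r
import cv2
s=r.sense();print(s)
for n in("scene","top","wrist"):
    im=r.capture(n);cv2.imwrite(f"pics/{n}0.png",im[:,:,::-1]);print(n,r.calibration(n))
E
```

```text
{'time_s': 0.0, 'joints': array([ 8.57487212e+01,  2.20894469e+01,  3.79481210e-01, -2.66981069e-02,
       -6.84119803e+01, -1.48163102e+01]), 'joint_velocities': array([ 0.00688439,  0.0752143 , -0.04395268, -0.02093514, -0.04910136,
        0.03978074]), 'effort': array([-7.50345625e-04, -3.90666068e+01,  1.87408000e+01,  4.21989128e+00,
        1.10255083e-02, -1.88803856e-04]), 'tcp_pos': array([0.20398043, 0.59015347, 0.22947734]), 'ee_rot': array([[-5.89865453e-04, -3.26845138e-01, -9.45077726e-01],
       [-2.09034431e-03, -9.45075422e-01,  3.26845646e-01],
       [-9.99997641e-01,  2.16833280e-03, -1.25751532e-04]]), 'wrist_force': array([ 0.62371856, -0.74830602, -0.43249515]), 'moment': array([ 0.00487662, -0.01332865,  0.02553729]), 'gripper_width': 1.0010494079751096}
scene {'fx': 376.6570638606586, 'fy': 376.6570638606586, 'cx': 314.90577449915486, 'cy': 202.20888191313023, 'rvec': array([ 1.09564923,  2.30444911, -1.049853  ]), 'tvec': array([ 0.29873192, -0.2305456 ,  1.31404708])}
top {'fx': 385.4767072863751, 'fy': 385.4767072863751, 'cx': 316.6182067939336, 'cy': 199.14731950307186, 'rvec': array([ 2.14205133, -2.16275995,  0.15144347]), 'tvec': array([0.03070719, 0.57623556, 0.83278917])}
wrist {'fx': 309.70691628693146, 'fy': 309.70691628693146, 'cx': 322.7069924139195, 'cy': 200.2359930950327, 'tool_from_camera': array([[ 4.78868644e-04, -2.57024670e-01,  9.66404724e-01,
        -1.53090497e-01],
       [ 9.99998230e-01,  1.88128479e-03,  4.83110867e-06,
         7.79261899e-05],
       [-1.81932422e-03,  9.66403011e-01,  2.57025116e-01,
        -6.93775269e-02],
       [ 0.00000000e+00,  0.00000000e+00,  0.00000000e+00,
         1.00000000e+00]])}
```

View pics/scene0.png

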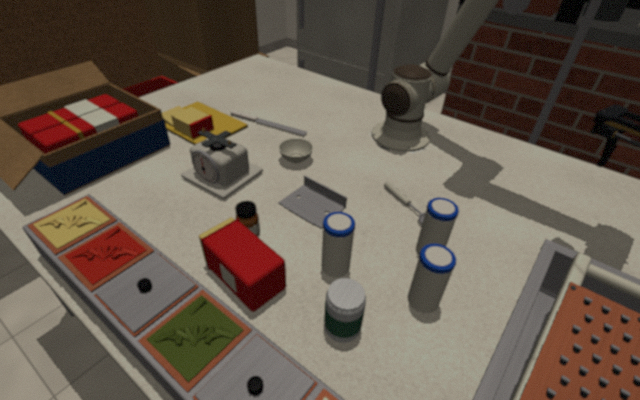

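View pics/top0.png

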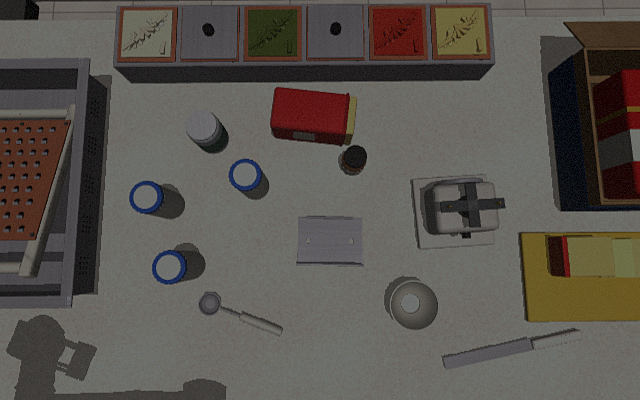

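View pics/wrist0.png

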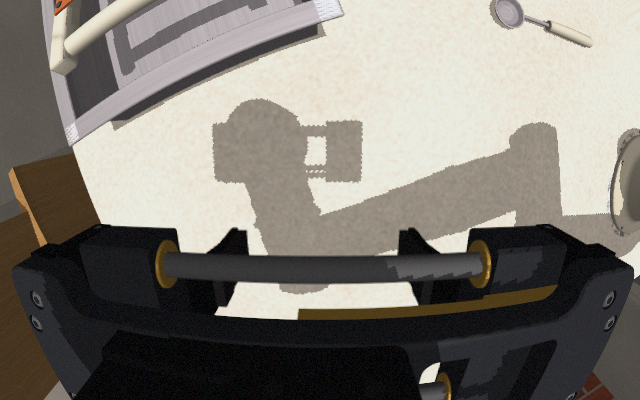

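The top view shows tubs near (147,197), (246,175) and (170,267), the platter at (330,241) and the scale at (465,207). The scene view agrees. Next I'll segment these and cast rays.

```bash
cat > h.py <<'E'
import numpy as np, cv2
from station import r
from scipy.spatial.transform import Rotation as R
def cal(n):
    c=r.calibration(n);K=np.array([[c['fx'],0,c['cx']],[0,c['fy'],c['cy']],[0,0,1]]);return K,c['rvec'],c['tvec']
def ray(n,u,v):
    K,rv,t=cal(n);M=R.from_rotvec(rv).as_matrix();d=M.T@np.linalg.inv(K)@[u,v,1];return -M.T@t,d
def onz(n,u,v,z):
    o,d=ray(n,u,v);return o+d*(z-o[2])/d[2]
def proj(n,p):
    K,rv,t=cal(n);return cv2.projectPoints(np.array(p,float).reshape(-1,3),rv,t,K,None)[0].reshape(-1,2)
def wproj(p,s):
    # world->wrist px
    c=r.calibration('wrist');T=c['tool_from_camera'];E=s['ee_rot'];p=np.array(p,float).reshape(-1,3)
    q=(p-s['tcp_pos'])@E; q=(q-T[:3,3])@T[:3,:3]
    th=np.arctan2(np.hypot(q[:,0],q[:,1]),q[:,2]);ph=np.arctan2(q[:,1],q[:,0])
    return np.c_[c['cx']+c['fx']*th*np.cos(ph),c['cy']+c['fy']*th*np.sin(ph)]
def wonz(u,v,z,s):
    c=r.calibration('wrist');T=c['tool_from_camera'];x=(u-c['cx']);y=(v-c['cy']);rr=np.hypot(x,y);th=rr/c['fx']
    d=np.array([np.sin(th)*x/rr,np.sin(th)*y/rr,np.cos(th)]);d=s['ee_rot']@(T[:3,:3]@d);o=s['tcp_pos']+s['ee_rot']@T[:3,3]
    return o+d*(z-o[2])/d[2]
E
python3 - <<'E'
from h import *
im=cv2.imread('pics/top0.png')
hsv=cv2.cvtColor(im,cv2.COLOR_BGR2HSV)
m=cv2.inRange(hsv,(105,120,60),(130,255,255))
cs,_=cv2.findContours(m,cv2.RETR_EXTERNAL,cv2.CHAIN_APPROX_NONE)
for c in cs:
    if cv2.contourArea(c)>300:
        (u,v),ra=cv2.minEnclosingCircle(c);e=cv2.fitEllipse(c);print('tub',u,v,ra,e[0],onz('top',*e[0],.14).round(4))
for z in (0,.1): print([onz('top',u,v,z).round(3) for u,v in((0,0),(640,0),(0,400),(640,400))])
print('cam',ray('top',0,0)[0],ray('scene',0,0)[0])
cv2.imwrite('pics/c1.png',cv2.resize(im[195:285,280:380],None,fx=6,fy=6,interpolation=cv2.INTER_CUBIC))
cv2.imwrite('pics/c2.png',cv2.resize(im[165:255,400:520],None,fx=6,fy=6,interpolation=cv2.INTER_CUBIC))
for nm,(u,v,z) in dict(jar=(354,157,.085),can=(204,127,.11),bowl=(413,303,.045),loaf=(313,113,.095)).items(): print(nm,onz('top',u,v,z).round(3))
E
```

```text
tub 168.06488037109375 266.7816467285156 17.238319396972656 (168.3282470703125, 266.9186096191406) [0.432 0.316 0.14 ]
tub 145.35714721679688 196.57142639160156 16.648468017578125 (145.2382049560547, 196.64251708984375) [0.5709 0.368  0.14  ]
tub 244.4842071533203 174.0631561279297 16.059743881225586 (244.58428955078125, 174.30714416503906) [0.6146 0.1703 0.14  ]
[array([1.1  , 0.824, 0.   ]), array([ 1.088, -0.806,  0.   ]), array([0.142, 0.727, 0.   ]), array([ 0.127, -0.686,  0.   ])]
[array([1.029, 0.736, 0.1  ]), array([ 1.018, -0.714,  0.1  ]), array([0.177, 0.649, 0.1  ]), array([ 0.163, -0.607,  0.1  ])]
cam [0.45773166 0.02910126 0.9034174 ] [1.09327747 0.47301336 0.67090572]
jar [ 0.662 -0.057  0.085]
can [0.724 0.264 0.11 ]
bowl [ 0.346 -0.182  0.045]
loaf [0.759 0.031 0.095]
```

View pics/c1.png

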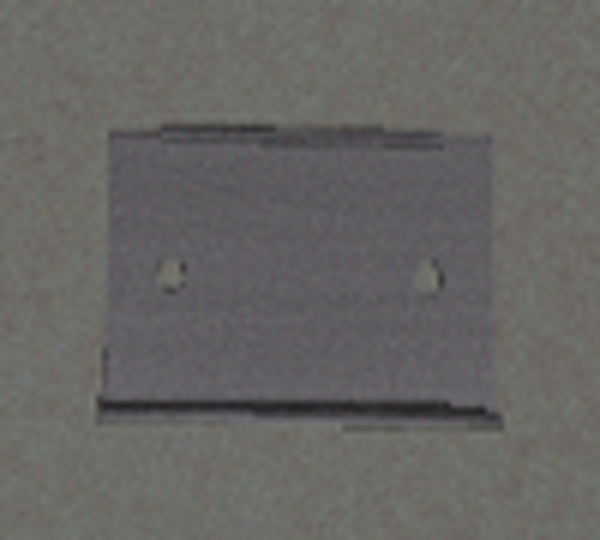

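View pics/c2.png

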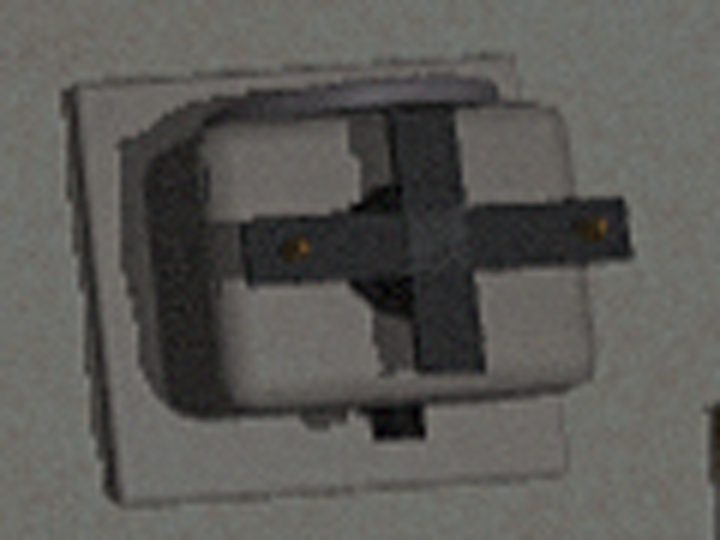

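```bash
python3 - <<'E'
from h import *
a=onz('top',308.7,240.5,.002);b=onz('top',351.3,241.3,.002)
print('holes',a,b,(a+b)/2,np.linalg.norm(a-b),np.degrees(np.arctan2(*(a-b)[:2])))
# edge top line ends in crop (100,400),(500,412)
for u,v in((98,402),(502,418)): print('edge',onz('top',280+u/6,195+v/6,.036))
p=onz('top',400+298/6,165+247/6,.142);q=onz('top',400+595/6,165+227/6,.142)
print('pins',p,q,(p+q)/2,np.linalg.norm(p-q),np.degrees(np.arctan2(*(p-q)[:2])))
im=cv2.imread('pics/scene0.png')
print(proj('scene',[p,q,a,b]))
cv2.imwrite('pics/c3.png',cv2.resize(im[120:230,175:355],None,fx=4,fy=4,interpolation=cv2.INTER_CUBIC))
E
```

```text
holes [0.48472939 0.04436384 0.002     ] [ 0.48191269 -0.05470703  0.002     ] [ 0.48332104 -0.00517159  0.002     ] 0.09911089945926946 1.6285457774019503
edge [0.43647423 0.07158924 0.036     ]
edge [ 0.42914539 -0.07787153  0.036     ]
pins [ 0.54580102 -0.2391334   0.142     ] [ 0.55155634 -0.33833796  0.142     ] [ 0.54867868 -0.28873568  0.142     ] 0.09937136591597169 -3.320278044685632
[[230.23315126 139.61956137]
 [204.49116703 128.31129577]
 [326.60686592 212.5730411 ]
 [298.87496787 196.74612587]]
```

View pics/c3.png

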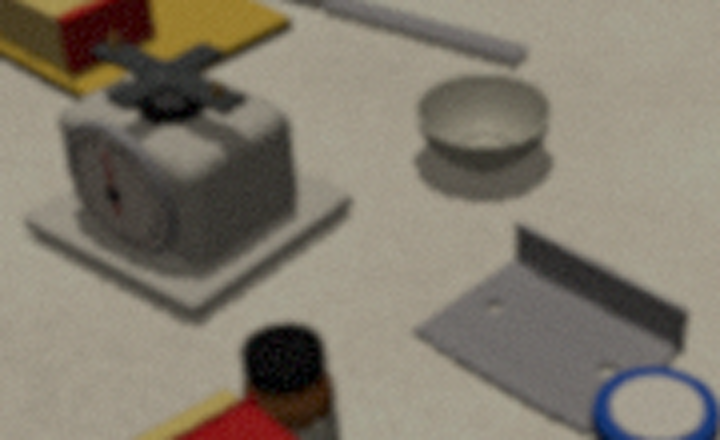

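```bash
cat >> h.py <<'E'
def go(x,y,z,yaw,s=None):
    s=s or r.sense();E=s['ee_rot'];p=s['tcp_pos']
    a=np.radians(yaw);X=np.array([0,0,-1.]);Y=np.array([np.cos(a),np.sin(a),0]);G=np.c_[X,Y,np.cross(X,Y)]
    rv=R.from_matrix(E.T@G).as_rotvec(degrees=True);d=E.T@(np.array([x,y,z])-p)
    print('now',p.round(4),'yaw',np.degrees(np.arctan2(E[1,1],E[0,1])).round(2),'t',round(s['time_s'],2),'F',s['wrist_force'].round(2),'w',round(s['gripper_width']*.087,4));print('turn',rv.round(2),'shift',d.round(4),'len',np.linalg.norm(d).round(3))
E
python3 -c "
from h import *
go(.45,-.003,.2,177.8)"
```

```text
now [0.204  0.5903 0.2297] yaw -109.08 t 0.15 F [ 0.19 -0.34 -0.43] w 0.0867
turn [ 7.312e+01 -6.000e-02 -8.000e-02] shift [ 0.0305  0.4803 -0.4264] len 0.643
```

Emit:
move_arm(
  increments=[73.1, 0, 0, 0.03, 0.48, -0.426, 0.087, 73.1, 0, 0, 0.03, 0.48, -0.426, 0.087, 73.1, 0, 0, 0.03, 0.48, -0.426, 0.087, 73.1, 0, 0, 0.03, 0.48, -0.426, 0.087, 73.1, 0, 0, 0.03, 0.48, -0.426, 0.087, 73.1, 0, 0, 0.03, 0.48, -0.426, 0.087, 73.1, 0, 0, 0.03, 0.48, -0.426, 0.087, 73.1, 0, 0, 0.03, 0.48, -0.426, 0.087, 73.1, 0, 0, 0.03, 0.48, -0.426, 0.087, 73.1, 0, 0, 0.03, 0.48, -0.426, 0.087, 73.1, 0, 0, 0.03, 0.48, -0.426, 0.087, 73.1, 0, 0, 0.03, 0.48, -0.426, 0.087],
)

```text
time_s: 1.15
tcp_pos: [0.3955, 0.1273, 0.2073]
ee_rot: [[0.0, -0.999, 0.038], [0.0, 0.038, 0.999], [-1.0, -0.0, 0.001]]
wrist_force: [0.5, 1.3, 0.1]
gripper_width: 1.0
```

```bash
python3 -c "
from h import *
go(.45,-.003,.2,177.8)"
```

```text
now [0.3955 0.1273 0.2073] yaw 177.81 t 1.15 F [0.45 1.27 0.15] w 0.087
turn [0.01 0.03 0.02] shift [ 0.0073 -0.0595 -0.1282] len 0.141
```

Emit:
move_arm(
  increments=[0, 0, 0, 0.007, -0.059, -0.128, 0.087, 0, 0, 0, 0.007, -0.059, -0.128, 0.087, 0, 0, 0, 0.007, -0.059, -0.128, 0.087, 0, 0, 0, 0.007, -0.059, -0.128, 0.087, 0, 0, 0, 0.007, -0.059, -0.128, 0.087, 0, 0, 0, 0.007, -0.059, -0.128, 0.087],
)

```text
time_s: 1.65
tcp_pos: [0.4494, -0.0017, 0.1998]
ee_rot: [[-0.001, -0.999, 0.041], [-0.0, 0.041, 0.999], [-1.0, 0.001, -0.0]]
wrist_force: [-0.0, 0.9, -0.1]
gripper_width: 0.998
```

```bash
python3 - <<'E'
from h import *
s=r.sense();im=r.capture('wrist')[:,:,::-1].copy();cv2.imwrite('pics/w1.png',im)
go(.431,-.003,.015,177.8,s)
print('holes',wproj([[.4847,.0444,.002],[.4819,-.0547,.002]],s),'pins',wproj([[.5458,-.2391,.142],[.5516,-.3383,.142]],s))
E
```

```text
now [ 0.4494 -0.0017  0.1998] yaw 177.67 t 1.65 F [-0.01  0.91 -0.13] w 0.0868
turn [-0.13 -0.01 -0.06] shift [ 0.1848  0.0182 -0.002 ] len 0.186
holes [[293.99129549 219.52133496]
 [291.3512482  135.92133164]] pins [[ 187.59734111  -69.15096763]
 [ 193.90820309 -141.24798383]]
```

View pics/w1.png

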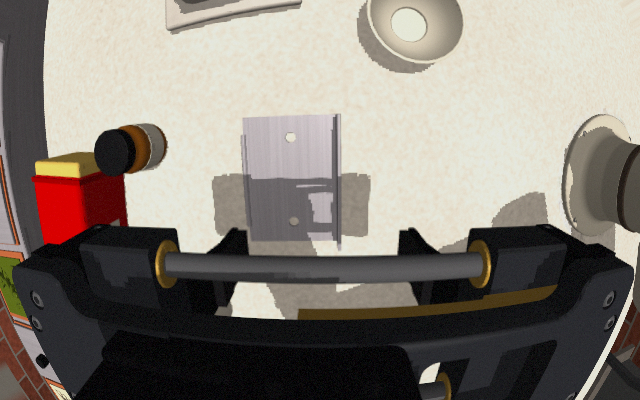

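The wrist view shows holes at (294,221) and (291,137), about 1 px from the prediction. The edge runs down column 339, rows 115 to 248. I'll refine with centroids.

```bash
python3 - <<'E'
from h import *
s=r.sense();im=cv2.imread('pics/w1.png');
a=wonz(294,221,.002,s);b=wonz(291,137,.002,s)
print(a,b,(a+b)/2,np.linalg.norm(a-b),np.degrees(np.arctan2(*(a-b)[:2])))
for u,v in((339,115),(339.5,248)):print(wonz(u,v,.036,s))
cv2.imwrite('pics/c4.png',cv2.resize(im[105:255,230:355],None,fx=4,fy=4,interpolation=cv2.INTER_CUBIC))
E
```

```text
[0.4846897  0.04721881 0.002     ] [ 0.48241469 -0.05260042  0.002     ] [ 0.4835522 -0.0026908  0.002    ] 0.0998451544993244 1.3056185609016995
[ 0.42918752 -0.07494901  0.036     ]
[0.43228968 0.06944792 0.036     ]
```

View pics/c4.png

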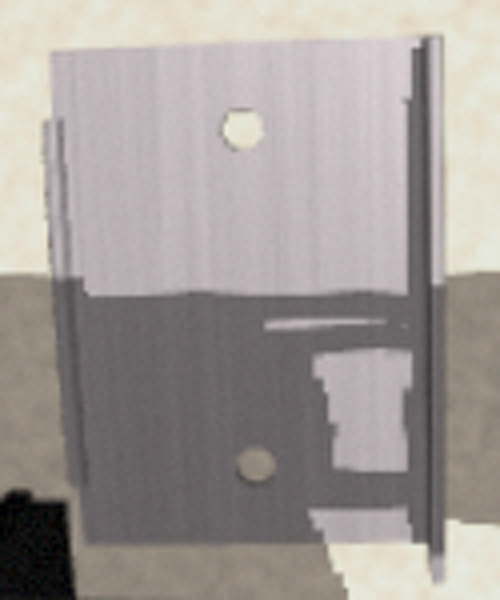

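Emit:
move_arm(
  increments=[-0.8, 0, 0, 0.03, 0.0187, -0.0016, 0.087, -0.8, 0, 0, 0.07, 0.0187, -0.0016, 0.087, -0.8, 0, 0, 0.11, 0.0187, -0.0016, 0.087, -0.8, 0, 0, 0.145, 0.0187, -0.0016, 0.087, -0.8, 0, 0, 0.17, 0.0187, -0.0016, 0.087, -0.8, 0, 0, 0.184, 0.0187, -0.0016, 0.087, -0.8, 0, 0, 0.184, 0.0187, -0.0016, 0.087, -0.8, 0, 0, 0.184, 0.0187, -0.0016, 0.06, -0.8, 0, 0, 0.184, 0.0187, -0.0016, 0.03, -0.8, 0, 0, 0.184, 0.0187, -0.0016, 0, -0.8, 0, 0, 0.184, 0.0187, -0.0016, 0, -0.8, 0, 0, 0.184, 0.0187, -0.0016, 0],
)

```text
time_s: 2.7
tcp_pos: [0.4312, -0.0014, 0.017]
ee_rot: [[0.002, -1.0, 0.024], [0.001, 0.024, 1.0], [-1.0, -0.002, 0.001]]
wrist_force: [1.0, -0.7, 0.3]
gripper_width: 0.704
```

Emit:
move_arm(
  increments=[0, 0, 0, 0, 0, 0, 0, 0, 0, 0, 0, 0, 0, 0, 0, 0, 0, 0, 0, 0, 0, 0, 0, 0, 0, 0, 0, 0],
)

```text
time_s: 3.03
tcp_pos: [0.4308, -0.0018, 0.0163]
ee_rot: [[0.0, -1.0, 0.024], [0.0, 0.024, 1.0], [-1.0, -0.0, 0.0]]
wrist_force: [0.3, 0.1, -0.3]
gripper_width: 0.401
```

```bash
python3 - <<'E'
from h import *
go(.431,-.003,.015,178.5)
E
```

```text
now [ 0.4308 -0.0018  0.0163] yaw 178.63 t 3.03 F [ 0.26  0.13 -0.32] w 0.0349
turn [0.13 0.   0.01] shift [ 0.0013 -0.0002 -0.0012] len 0.002
```

Emit:
move_arm(
  increments=[0, 0, 0, 0, 0, 0, 0, 0, 0, 0, 0, 0, 0, 0, 0, 0, 0, 0, 0, 0, 0, 0, 0, 0, 0, 0, 0, 0, 0, 0, 0, 0, 0, 0, 0, 0, 0, 0, 0, 0, 0, 0, 0, 0, 0, 0, 0, 0, 0],
)

```text
time_s: 3.62
tcp_pos: [0.4311, -0.0016, 0.0162]
ee_rot: [[0.0, -1.0, 0.024], [0.0, 0.024, 1.0], [-1.0, -0.0, 0.0]]
wrist_force: [2.0, 0.4, 0.0]
gripper_width: 0.041
```

Emit:
move_arm(
  increments=[0, 0, 0, -0.02, 0, 0, 0, 0, 0, 0, -0.05, 0, 0, 0, 0, 0, 0, -0.09, 0, 0, 0, 0, 0, 0, -0.13, 0, 0, 0, 0, 0, 0, -0.17, 0, 0, 0, 0, 0, 0, -0.2, 0, 0, 0, 0, 0, 0, -0.22, 0, 0, 0, 0, 0, 0, -0.22, 0, 0, 0, 0, 0, 0, -0.22, 0, 0, 0],
)

```text
time_s: 4.37
tcp_pos: [0.4302, -0.0016, 0.236]
ee_rot: [[0.0, -1.0, 0.024], [0.001, 0.024, 1.0], [-1.0, 0.0, 0.001]]
wrist_force: [-0.2, -0.7, -2.3]
gripper_width: 0.039
```

```bash
python3 - <<'E'
from h import *
s=r.sense();im=r.capture('wrist')[:,:,::-1].copy();cv2.imwrite('pics/w2.png',im)
im=r.capture('top')[:,:,::-1].copy();cv2.imwrite('pics/t2.png',im)
go(.431,-.003,.237,178.5,s)
E
```

```text
now [ 0.4302 -0.0016  0.236 ] yaw 178.6 t 4.37 F [-0.21 -0.72 -2.28] w 0.0034
turn [ 0.1   0.07 -0.  ] shift [-0.001  -0.0009 -0.0014] len 0.002
```

View pics/w2.png

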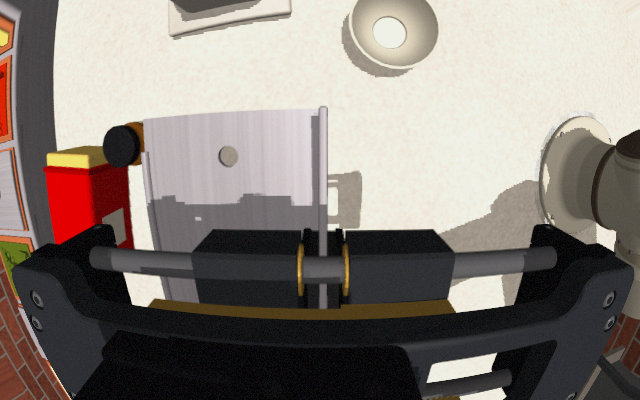

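```bash
python3 - <<'E'
from h import *
s=r.sense();im=cv2.imread('pics/w2.png')
h=wonz(228.5,156.5,.2217,s);d=s['ee_rot'].T@(h-s['tcp_pos']);print(h,d)
for u,v in((323,107),): print(s['ee_rot'].T@(wonz(u,v,.2557,s)-s['tcp_pos']))
for u,v in((144,121),(313,108)): print(s['ee_rot'].T@(wonz(u,v,.2237,s)-s['tcp_pos']))
cv2.imwrite('pics/c5.png',cv2.resize(im[100:310,140:340],None,fx=3,fy=3,interpolation=cv2.INTER_CUBIC))
E
```

```text
[ 0.47910637 -0.05409054  0.2217    ] [ 0.01215977 -0.0512658  -0.05086566]
[-0.02157746  0.00088665 -0.07536747]
[ 0.0099296  -0.10380249 -0.07432024]
[ 0.01039896 -0.00431987 -0.07612828]
```

View pics/c5.png

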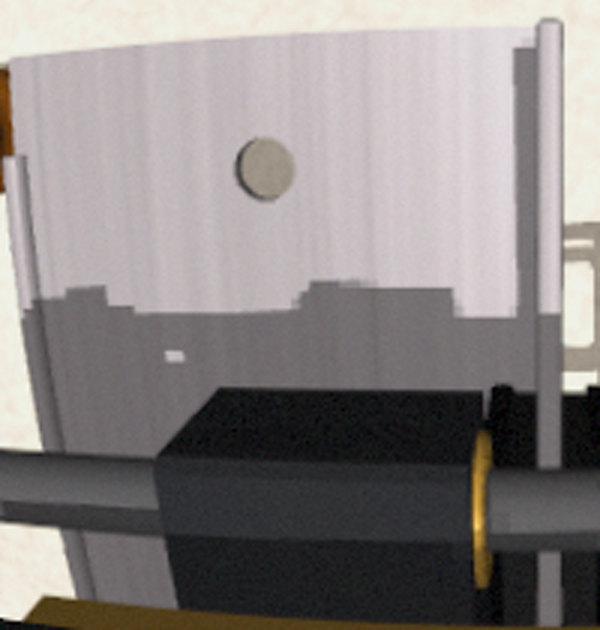

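View pics/t2.png

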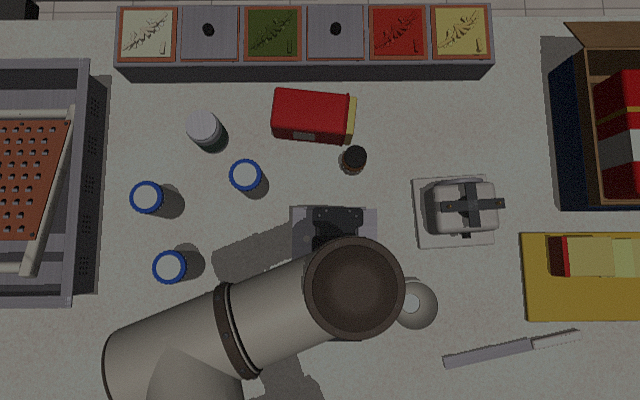

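```bash
python3 -c "
from h import *
go(.5,-.14,.35,183.3)"
```

```text
now [ 0.4292 -0.002   0.2341] yaw 178.6 t 4.47 F [-0.27 -0.16 -3.37] w 0.0035
turn [-4.7  -0.03 -0.27] shift [-0.1162 -0.0737 -0.1363] len 0.194
```

Emit:
move_arm(
  increments=[-4.7, 0, 0, -0.116, -0.074, -0.136, 0, -4.7, 0, 0, -0.116, -0.074, -0.136, 0, -4.7, 0, 0, -0.116, -0.074, -0.136, 0, -4.7, 0, 0, -0.116, -0.074, -0.136, 0, -4.7, 0, 0, -0.116, -0.074, -0.136, 0, -4.7, 0, 0, -0.116, -0.074, -0.136, 0, -4.7, 0, 0, -0.116, -0.074, -0.136, 0, -4.7, 0, 0, -0.116, -0.074, -0.136, 0, -4.7, 0, 0, -0.116, -0.074, -0.136, 0],
)

```text
time_s: 5.22
tcp_pos: [0.5005, -0.1386, 0.3499]
ee_rot: [[-0.005, -0.998, -0.059], [0.001, -0.059, 0.998], [-1.0, 0.005, 0.001]]
wrist_force: [0.1, 0.9, -1.4]
gripper_width: 0.044
```

```bash
python3 - <<'E'
from h import *
s=r.sense();im=r.capture('wrist')[:,:,::-1].copy();cv2.imwrite('pics/w3.png',im)
go(.5,-.14,.35,183.3,s)
print('pins',wproj([[.5458,-.2391,.142],[.5516,-.3383,.142]],s))
E
```

```text
now [ 0.5005 -0.1386  0.3499] yaw -176.62 t 5.22 F [ 0.07  0.91 -1.37] w 0.0038
turn [ 0.08  0.05 -0.26] shift [-0.0001  0.0006 -0.0013] len 0.001
pins [[287.32975966  91.50429723]
 [288.09340217  11.11431351]]
```

View pics/w3.png

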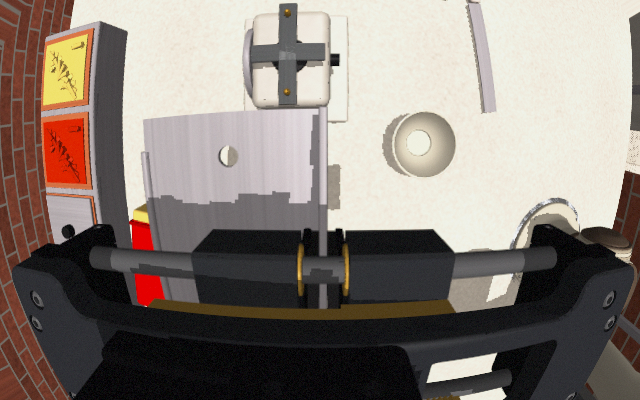

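```bash
python3 - <<'E'
from h import *
im=cv2.imread('pics/w3.png');hsv=cv2.cvtColor(im,cv2.COLOR_BGR2HSV)[:120,240:340]
m=cv2.inRange(hsv,(8,130,70),(30,255,255));n,_,st,c=cv2.connectedComponentsWithStats(m)
s=dict(tcp_pos=np.array([.5005,-.1386,.3499]),ee_rot=r.sense()['ee_rot'])
P=[]
for i in range(1,n):
    if st[i,4]>6: print(st[i],c[i]+[240,0]); P.append(wonz(*(c[i]+[240,0]),.137,s)); print(P[-1])
cv2.imwrite('pics/c6.png',cv2.resize(im[0:120,235:360],None,fx=5,fy=5,interpolation=cv2.INTER_CUBIC))
E
```

```text
[45  9  6  7 34] [287.23529412  12.17647059]
[ 0.55346535 -0.33866665  0.137     ]
[44 89  6  6 31] [286.58064516  91.4516129 ]
[ 0.54750802 -0.23954457  0.137     ]
```

View pics/c6.png

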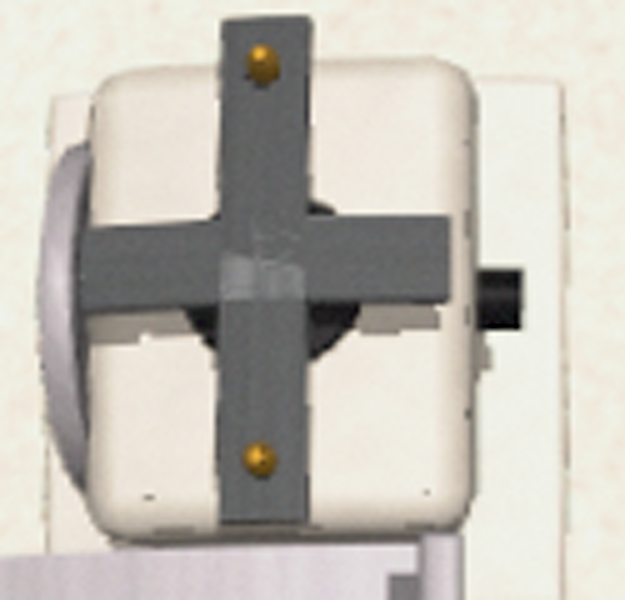

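```bash
python3 -c "
from h import *
go(.498,-.2913,.172,183.4)"
```

```text
now [ 0.5007 -0.1386  0.3505] yaw -176.6 t 5.27 F [-0.69 -0.24 -2.17] w 0.0036
turn [ 0.    0.03 -0.2 ] shift [ 0.1785  0.0111 -0.1524] len 0.235
```

Emit:
move_arm(
  increments=[0, 0, 0, 0.02, 0.003, -0.035, 0, 0, 0, 0, 0.04, 0.006, -0.075, 0, 0, 0, 0, 0.06, 0.009, -0.115, 0, 0, 0, 0, 0.09, 0.011, -0.14, 0, 0, 0, 0, 0.12, 0.011, -0.152, 0, 0, 0, 0, 0.15, 0.011, -0.152, 0, 0, 0, 0, 0.168, 0.011, -0.152, 0, 0, 0, 0, 0.1785, 0.011, -0.152, 0, 0, 0, 0, 0.1785, 0.011, -0.152, 0, 0, 0, 0, 0.1785, 0.011, -0.152, 0, 0, 0, 0, 0.1785, 0.011, -0.152, 0],
)

```text
time_s: 6.18
tcp_pos: [0.5007, -0.2917, 0.1756]
ee_rot: [[0.003, -0.998, -0.06], [-0.002, -0.06, 0.998], [-1.0, -0.003, -0.002]]
wrist_force: [0.8, -0.5, -2.4]
gripper_width: 0.043
```

```bash
python3 - <<'E'
from h import *
s=r.sense();im=r.capture('wrist')[:,:,::-1].copy();cv2.imwrite('pics/c7.png',cv2.resize(im[90:250,130:340],None,fx=3.5,fy=3.5,interpolation=cv2.INTER_CUBIC))
go(.498,-.2913,.172,183.4,s)
im=r.capture('top')[:,:,::-1].copy();cv2.imwrite('pics/t4.png',im)
im=r.capture('scene')[:,:,::-1].copy();cv2.imwrite('pics/c8.png',cv2.resize(im[100:200,160:300],None,fx=5,fy=5,interpolation=cv2.INTER_CUBIC))
E
```

```text
now [ 0.5007 -0.2917  0.1756] yaw -176.58 t 6.18 F [ 0.8  -0.51 -2.44] w 0.0038
turn [ 0.02 -0.1   0.18] shift [0.0036 0.0027 0.0006] len 0.004
```

View pics/c7.png

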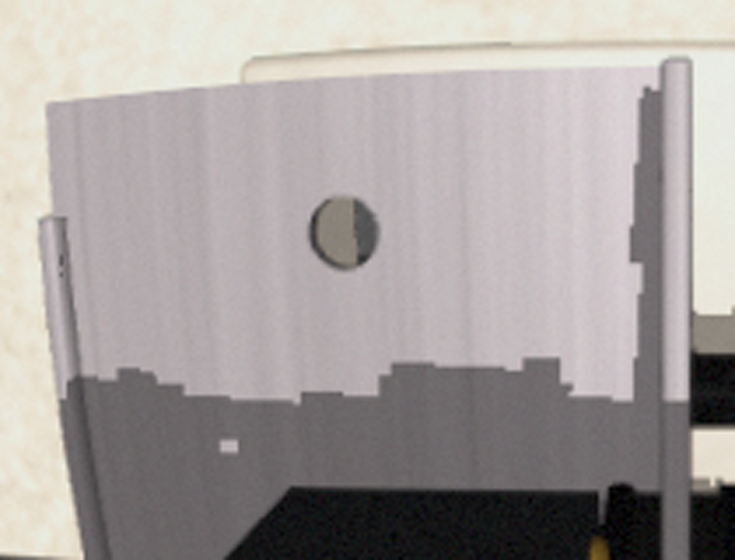

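View pics/c8.png

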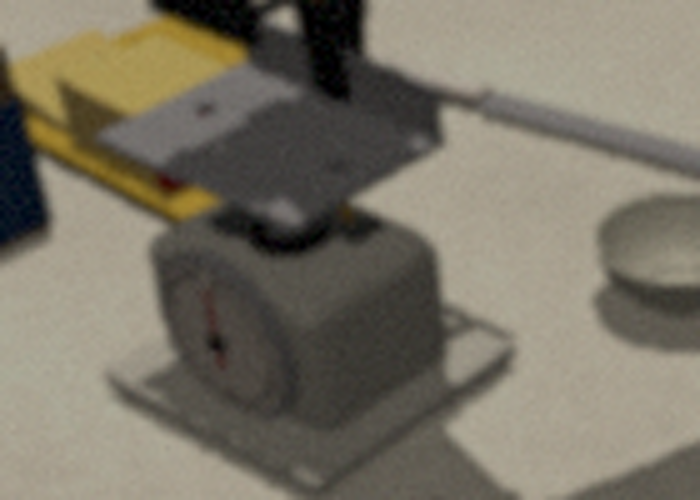

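Emit:
move_arm(
  increments=[0, 0, 0.15, 0, 0.0034, 0.0003, 0, 0, 0, 0.15, 0, 0.0034, 0.0003, 0, 0, 0, 0.15, 0.006, 0.0034, 0.0003, 0, 0, 0, 0.15, 0.012, 0.0034, 0.0003, 0, 0, 0, 0.15, 0.015, 0.0034, 0.0003, 0, 0, 0, 0.15, 0.015, 0.0034, 0.0003, 0, 0, 0, 0.15, 0.015, 0.0034, 0.0003, 0],
)

```text
time_s: 6.92
tcp_pos: [0.4958, -0.2917, 0.1582]
ee_rot: [[-0.004, -0.998, -0.058], [0.0, -0.058, 0.998], [-1.0, 0.004, 0.0]]
wrist_force: [0.2, 1.2, -1.9]
gripper_width: 0.041
```

```bash
python3 - <<'E'
from h import *
s=r.sense();im=r.capture('wrist')[:,:,::-1].copy();cv2.imwrite('pics/c9.png',cv2.resize(im[90:250,130:340],None,fx=3.5,fy=3.5,interpolation=cv2.INTER_CUBIC))
go(.4972,-.2913,.1475,183.4,s)
E
```

```text
now [ 0.4958 -0.2917  0.1582] yaw -176.67 t 6.92 F [ 0.2   1.19 -1.91] w 0.0035
turn [-0.07  0.01 -0.21] shift [ 0.0106 -0.0014  0.0003] len 0.011
```

View pics/c9.png

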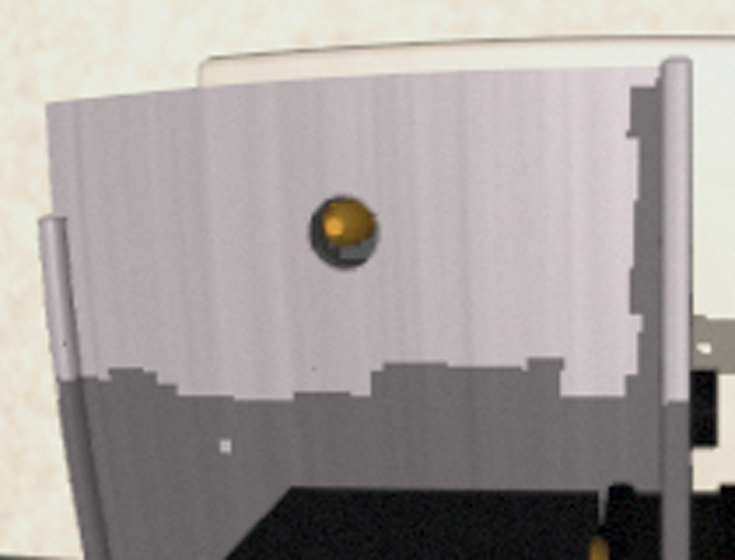

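Emit:
move_arm(
  increments=[0, 0, -0.15, 0, -0.0014, -0.0006, 0, 0, 0, -0.15, 0.003, -0.0014, -0.0006, 0, 0, 0, -0.15, 0.006, -0.0014, -0.0006, 0, 0, 0, -0.15, 0.009, -0.0014, -0.0006, 0, 0, 0, -0.15, 0.012, -0.0014, -0.0006, 0, 0, 0, -0.15, 0.0145, -0.0014, -0.0006, 0, 0, 0, -0.15, 0.0145, -0.0014, -0.0006, 0, 0, 0, -0.15, 0.0145, -0.0014, -0.0006, 0],
)

```text
time_s: 7.63
tcp_pos: [0.4974, -0.2923, 0.1443]
ee_rot: [[-0.0, -0.998, -0.058], [-0.0, -0.058, 0.998], [-1.0, 0.0, -0.0]]
wrist_force: [-0.7, 0.0, -1.5]
gripper_width: 0.042
```

```bash
python3 - <<'E'
from h import *
s=r.sense();im=r.capture('wrist')[:,:,::-1].copy();cv2.imwrite('pics/c10.png',cv2.resize(im[90:250,130:340],None,fx=3.5,fy=3.5,interpolation=cv2.INTER_CUBIC))
go(.4972,-.2913,.1435,183.4,s)
E
```

```text
now [ 0.4974 -0.2923  0.1443] yaw -176.66 t 7.63 F [-0.69  0.02 -1.46] w 0.0036
turn [-0.06 -0.   -0.  ] shift [0.0008 0.0001 0.001 ] len 0.001
```

View pics/c10.png

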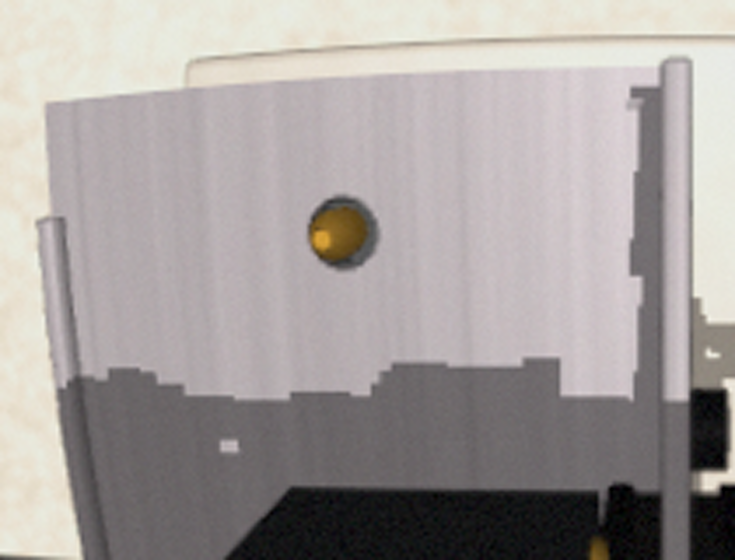

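The pin shows in the hole, roughly centred. I'll lower it 1.5 mm more, release and rise.

Emit:
move_arm(
  increments=[0, 0, 0, 0.0015, 0, 0, 0, 0, 0, 0, 0.0015, 0, 0, 0, 0, 0, 0, 0.0015, 0, 0, 0.01, 0, 0, 0, 0.0015, 0, 0, 0.025, 0, 0, 0, 0.0015, 0, 0, 0.05, 0, 0, 0, 0.0015, 0, 0, 0.05, 0, 0, 0, 0.0015, 0, 0, 0.05, 0, 0, 0, 0.0015, 0, 0, 0.05, 0, 0, 0, -0.03, 0, 0, 0.06, 0, 0, 0, -0.07, 0, 0, 0.06, 0, 0, 0, -0.11, 0, 0, 0.08, 0, 0, 0, -0.11, 0, 0, 0.087],
)

```text
time_s: 8.68
tcp_pos: [0.5013, -0.2945, 0.2638]
ee_rot: [[0.016, -0.998, -0.06], [-0.008, -0.06, 0.998], [-1.0, -0.015, -0.009]]
wrist_force: [1.1, -1.0, 1.2]
gripper_width: 0.711
```

Emit:
move_arm(
  increments=[0, 0, 0, -0.03, 0, 0.04, 0.087, 0, 0, 0, -0.06, 0, 0.08, 0.087, 0, 0, 0, -0.09, 0, 0.12, 0.087, 0, 0, 0, -0.09, 0, 0.15, 0.087, 0, 0, 0, -0.09, 0, 0.15, 0.087, 0, 0, 0, -0.09, 0, 0.15, 0.087],
)

```text
time_s: 9.18
tcp_pos: [0.489, -0.1403, 0.346]
ee_rot: [[0.004, -0.998, -0.062], [0.0, -0.062, 0.998], [-1.0, -0.004, 0.0]]
wrist_force: [0.1, -1.4, -0.1]
gripper_width: 0.991
```

```bash
python3 - <<'E'
from h import *
s=r.sense();im=r.capture('wrist')[:,:,::-1].copy();cv2.imwrite('pics/c11.png',cv2.resize(im[0:200,200:400],None,fx=3,fy=3,interpolation=cv2.INTER_CUBIC))
im2=r.capture('top')[:,:,::-1].copy();im3=r.capture('scene')[:,:,::-1].copy()
cv2.imwrite('pics/c12.png',np.hstack([cv2.resize(im2[160:260,400:520],None,fx=3.2,fy=4,interpolation=cv2.INTER_CUBIC),cv2.resize(im3[110:210,165:265],None,fx=4,fy=4,interpolation=cv2.INTER_CUBIC)]))
go(.432,.316,.2,0,s)
E
```

```text
now [ 0.489  -0.1403  0.346 ] yaw -176.43 t 9.18 F [ 0.06 -1.36 -0.07] w 0.0863
turn [-1.7643e+02 -3.7000e-01  2.0000e-02] shift [0.1459 0.0291 0.459 ] len 0.482
```

View pics/c11.png

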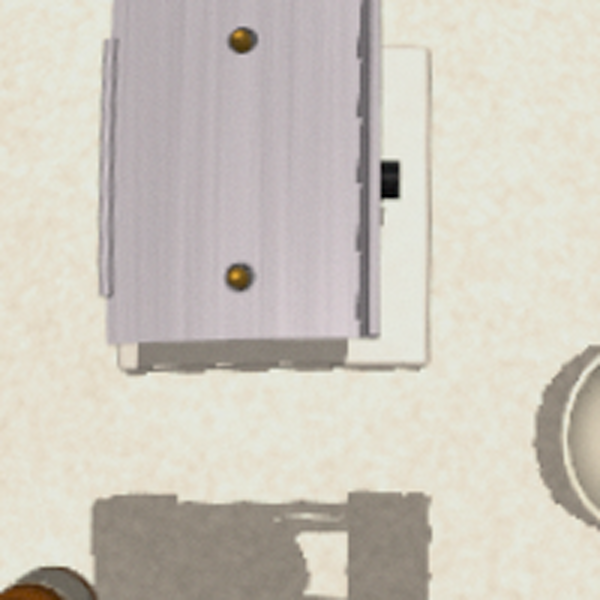

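View pics/c12.png

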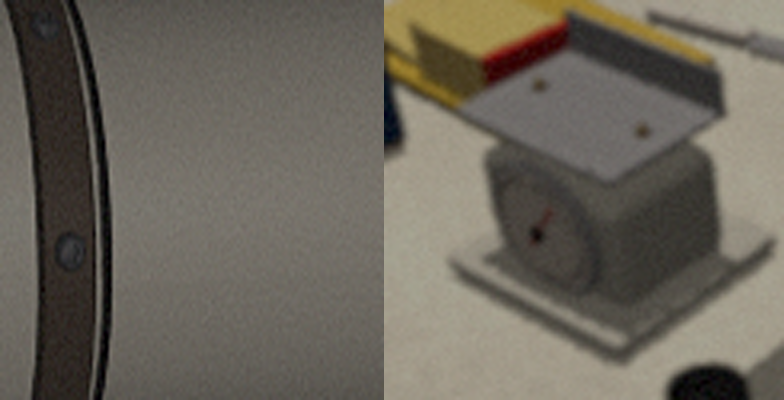

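The wrist view shows brass pins centred in both holes, at crop (241,40) and (239,276). The scene view shows the platter flat and the needle turned. Next I go to the tub at (.615,.170).

```bash
python3 -c "
from h import *
go(.615,.170,.2,183.4)"
```

```text
now [ 0.4884 -0.1428  0.3434] yaw -176.68 t 9.33 F [-0.14 -0.12 -0.13] w 0.0869
turn [-0.08  0.01 -0.08] shift [ 0.1432 -0.1447  0.305 ] len 0.367
```

Emit:
move_arm(
  increments=[0, 0, 0, 0.143, -0.145, 0.305, 0.087, 0, 0, 0, 0.143, -0.145, 0.305, 0.087, 0, 0, 0, 0.143, -0.145, 0.305, 0.087, 0, 0, 0, 0.143, -0.145, 0.305, 0.087, 0, 0, 0, 0.143, -0.145, 0.305, 0.087, 0, 0, 0, 0.143, -0.145, 0.305, 0.087, 0, 0, 0, 0.143, -0.145, 0.305, 0.087, 0, 0, 0, 0.143, -0.145, 0.305, 0.087, 0, 0, 0, 0.143, -0.145, 0.305, 0.087, 0, 0, 0, 0.143, -0.145, 0.305, 0.087, 0, 0, 0, 0.143, -0.145, 0.305, 0.087, 0, 0, 0, 0.143, -0.145, 0.305, 0.087],
)

```text
time_s: 10.33
tcp_pos: [0.6159, 0.169, 0.2]
ee_rot: [[-0.002, -0.998, -0.057], [-0.001, -0.057, 0.998], [-1.0, 0.002, -0.001]]
wrist_force: [-0.5, -0.1, 0.1]
gripper_width: 1.001
```

```bash
python3 - <<'E'
from h import *
s=r.sense();im=r.capture('wrist')[:,:,::-1].copy();cv2.imwrite('pics/w5.png',im)
go(.615,.170,.094,183.4,s)
E
```

```text
now [0.6159 0.169  0.2   ] yaw -176.75 t 10.33 F [-0.47 -0.08  0.09] w 0.0871
turn [-0.15 -0.08 -0.11] shift [0.106  0.0006 0.0012] len 0.106
```

View pics/w5.png

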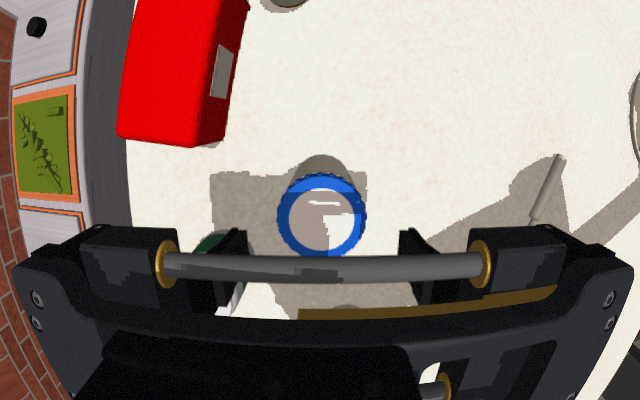

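Emit:
move_arm(
  increments=[0, 0, 0, 0.03, 0.0006, 0.001, 0.087, 0, 0, 0, 0.065, 0.0006, 0.001, 0.087, 0, 0, 0, 0.09, 0.0006, 0.001, 0.087, 0, 0, 0, 0.106, 0.0006, 0.001, 0.087, 0, 0, 0, 0.106, 0.0006, 0.001, 0.087, 0, 0, 0, 0.106, 0.0006, 0.001, 0.06, 0, 0, 0, 0.106, 0.0006, 0.001, 0.06, 0, 0, 0, 0.106, 0.0006, 0.001, 0.05, 0, 0, 0, 0.106, 0.0006, 0.001, 0.05, 0, 0, 0, 0.106, 0.0006, 0.001, 0.05, 0, 0, 0, 0.106, 0.0006, 0.001, 0.05],
)

```text
time_s: 11.3
tcp_pos: [0.6163, 0.1718, 0.0971]
ee_rot: [[0.004, -0.998, -0.059], [0.001, -0.059, 0.998], [-1.0, -0.004, 0.001]]
wrist_force: [0.4, -0.9, 5.0]
gripper_width: 0.753
```

Emit:
move_arm(
  increments=[0, 0, 0, 0, 0, 0, 0.05, 0, 0, 0, -0.005, 0, 0, 0.05, 0, 0, 0, -0.015, 0, 0, 0.05, 0, 0, 0, -0.03, 0, 0, 0.05, 0, 0, 0, -0.03, 0, 0, 0.05, 0, 0, 0, -0.03, 0, 0, 0.05, 0, 0, 0, -0.03, 0, 0, 0.05, 0, 0, 0, -0.03, 0, 0, 0.05],
)

```text
time_s: 11.97
tcp_pos: [0.614, 0.1711, 0.1237]
ee_rot: [[-0.003, -0.998, -0.058], [-0.001, -0.058, 0.998], [-1.0, 0.003, -0.001]]
wrist_force: [0.3, 0.4, -5.0]
gripper_width: 0.753
```

```bash
python3 - <<'E'
from h import *
go(.615,.170,.094,183.4)
F=[]
for i in range(6): F.append(r.sense()['wrist_force'][2]);im=r.capture('scene')
print(np.round(F,2)); print(r.sense()['effort'].round(2))
cv2.imwrite('pics/c13.png',cv2.resize(im[150:350,280:480][:,:,::-1],None,fx=3,fy=3))
E
```

```text
now [0.614  0.1711 0.1237] yaw -176.69 t 11.97 F [ 0.3   0.42 -4.98] w 0.0655
turn [-0.09 -0.04 -0.17] shift [ 0.0297 -0.001  -0.0011] len 0.03
[-4.98 -5.27 -3.87 -4.52 -3.96 -4.01]
[-0.000e+00 -4.534e+01  1.843e+01  4.430e+00 -1.000e-02 -0.000e+00]
```

View pics/c13.png

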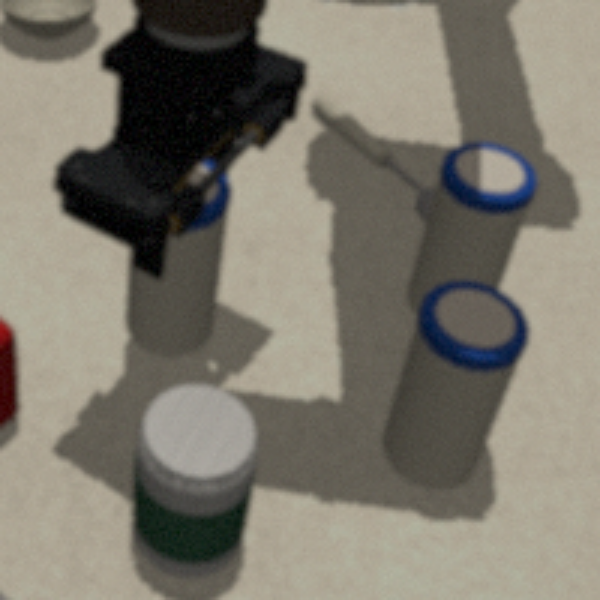

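Force averages about -4.4 N, roughly 0.45 kg, so this is the full tub. I'll carry it to the platter.

Emit:
move_arm(
  increments=[0, 0, 0, -0.03, 0, 0, 0.05, 0, 0, 0, -0.065, 0, -0.005, 0.05, 0, 0, 0, -0.1, 0.005, -0.025, 0.05, 0, 0, 0, -0.13, 0.015, -0.055, 0.05, 0, 0, 0, -0.155, 0.025, -0.085, 0.05, 0, 0, 0, -0.17, 0.035, -0.12, 0.05, 0, 0, 0, -0.18, 0.045, -0.155, 0.05, 0, 0, 0, -0.18, 0.055, -0.19, 0.05, 0, 0, 0, -0.18, 0.065, -0.225, 0.05, 0, 0, 0, -0.18, 0.07, -0.26, 0.05, 0, 0, 0, -0.18, 0.077, -0.295, 0.05, 0, 0, 0, -0.18, 0.081, -0.33, 0.05],
)

```text
time_s: 13.27
tcp_pos: [0.5521, -0.1642, 0.3055]
ee_rot: [[0.0, -0.998, -0.058], [0.0, -0.058, 0.998], [-1.0, -0.0, 0.0]]
wrist_force: [0.7, 0.2, -4.8]
gripper_width: 0.754
```

```bash
python3 -c "
from h import *
go(.55,-.2895,.30,183.4)"
```

```text
now [ 0.5521 -0.1642  0.3055] yaw -176.66 t 13.27 F [ 0.67  0.24 -4.84] w 0.0656
turn [-0.06  0.03  0.  ] shift [ 0.0054  0.0094 -0.1249] len 0.125
```

Emit:
move_arm(
  increments=[0, 0, 0, 0.005, 0.003, -0.03, 0.05, 0, 0, 0, 0.005, 0.006, -0.06, 0.05, 0, 0, 0, 0.005, 0.009, -0.095, 0.05, 0, 0, 0, 0.005, 0.009, -0.117, 0.05, 0, 0, 0, 0.01, 0.0094, -0.125, 0.05, 0, 0, 0, 0.02, 0.0094, -0.125, 0.05, 0, 0, 0, 0.04, 0.0094, -0.125, 0.05, 0, 0, 0, 0.055, 0.0094, -0.125, 0.05, 0, 0, 0, 0.06, 0.0094, -0.125, 0.05, 0, 0, 0, 0.06, 0.0094, -0.125, 0.05, 0, 0, 0, 0.06, 0.0094, -0.125, 0.05],
)

```text
time_s: 14.18
tcp_pos: [0.5516, -0.2874, 0.2455]
ee_rot: [[0.0, -0.998, -0.059], [-0.0, -0.059, 0.998], [-1.0, -0.0, -0.0]]
wrist_force: [0.5, 0.5, -4.7]
gripper_width: 0.75
```

```bash
python3 - <<'E'
from h import *
s=r.sense();im=r.capture('wrist')[:,:,::-1].copy()
go(.55,-.2895,.228,183.4,s)
F=[s['wrist_force'][2]]
for i in range(2): im3=r.capture('scene')[:,:,::-1].copy();F.append(r.sense()['wrist_force'][2])
print(F)
cv2.imwrite('pics/c14.png',np.hstack([im,cv2.resize(im3[50:200,160:260],None,fy=400/150,fx=2.667)])[:,:,:][:, 120:])
E
```

```text
now [ 0.5516 -0.2874  0.2455] yaw -176.59 t 14.18 F [ 0.47  0.5  -4.68] w 0.0652
turn [ 0.01 -0.03  0.  ] shift [ 0.0175  0.0017 -0.002 ] len 0.018
[np.float64(-4.67709641742587), np.float64(-4.563624315463105), np.float64(-4.944673843505372)]
```

View pics/c14.png

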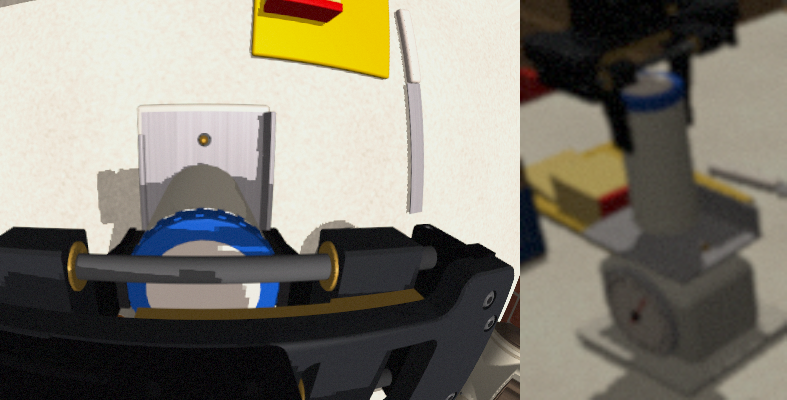

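Emit:
move_arm(
  increments=[0, 0, 0, 0.004, 0.0017, -0.002, 0.05, 0, 0, 0, 0.009, 0.0017, -0.002, 0.05, 0, 0, 0, 0.013, 0.0017, -0.002, 0.05, 0, 0, 0, 0.016, 0.0017, -0.002, 0.05, 0, 0, 0, 0.018, 0.0017, -0.002, 0.05, 0, 0, 0, 0.02, 0.0017, -0.002, 0.05, 0, 0, 0, 0.021, 0.0017, -0.002, 0.05, 0, 0, 0, 0.021, 0.0017, -0.002, 0.05, 0, 0, 0, 0.021, 0.0017, -0.002, 0.05],
)

```text
time_s: 15.08
tcp_pos: [0.5496, -0.2903, 0.2246]
ee_rot: [[-0.0, -0.998, -0.058], [-0.0, -0.058, 0.998], [-1.0, 0.0, -0.0]]
wrist_force: [-1.4, 0.6, -1.9]
gripper_width: 0.756
```

```bash
python3 - <<'E'
from h import *
s=r.sense();
go(.55,-.2895,.222,183.4,s)
F=[s['wrist_force'][2]]
for i in range(3): im3=r.capture('scene')[:,:,::-1].copy();F.append(r.sense()['wrist_force'][2])
print(F)
cv2.imwrite('pics/c15.png',cv2.resize(im3[50:200,160:260],None,fy=4,fx=4,interpolation=cv2.INTER_CUBIC))
E
```

```text
now [ 0.5496 -0.2903  0.2246] yaw -176.66 t 15.08 F [-1.41  0.57 -1.94] w 0.0658
turn [-0.06 -0.01 -0.  ] shift [ 0.0026 -0.0005  0.0007] len 0.003
[np.float64(-1.9406992728955168), np.float64(-2.523971444306283), np.float64(-2.259595672367094), np.float64(-2.8528493949259386)]
```

View pics/c15.png

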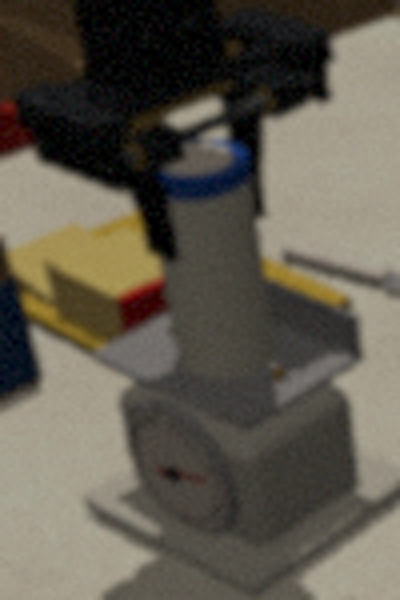

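Emit:
move_arm(
  increments=[0, 0, 0, 0.002, 0, 0, 0.05, 0, 0, 0, 0.0032, 0, 0, 0.05, 0, 0, 0, 0.0032, 0, 0, 0.05, 0, 0, 0, 0.0032, 0, 0, 0.05, 0, 0, 0, 0.0032, 0, 0, 0.068, 0, 0, 0, 0.0032, 0, 0, 0.072, 0, 0, 0, 0.0032, 0, 0, 0.087, 0, 0, 0, 0.0032, 0, 0, 0.087, 0, 0, 0, 0.0032, 0, 0, 0.087, 0, 0, 0, 0.0032, 0, 0, 0.087],
)

```text
time_s: 16.07
tcp_pos: [0.5499, -0.2902, 0.2212]
ee_rot: [[0.001, -0.998, -0.058], [-0.0, -0.058, 0.998], [-1.0, -0.001, -0.0]]
wrist_force: [-0.2, -0.3, -0.0]
gripper_width: 0.982
```

Emit:
move_arm(
  increments=[0, 0, 0, -0.01, 0, 0, 0.087, 0, 0, 0, -0.03, 0, 0, 0.087, 0, 0, 0, -0.06, 0, 0, 0.087, 0, 0, 0, -0.1, 0, 0, 0.087, 0, 0, 0, -0.13, 0, 0, 0.087, 0, 0, 0, -0.13, 0, 0.03, 0.087, 0, 0, 0, -0.13, 0, 0.07, 0.087, 0, 0, 0, -0.13, 0, 0.11, 0.087, 0, 0, 0, -0.13, 0, 0.15, 0.087, 0, 0, 0, -0.13, 0, 0.18, 0.087, 0, 0, 0, -0.13, 0, 0.18, 0.087],
)

```text
time_s: 16.98
tcp_pos: [0.5389, -0.1064, 0.3526]
ee_rot: [[0.002, -0.998, -0.064], [0.001, -0.064, 0.998], [-1.0, -0.003, 0.001]]
wrist_force: [-0.9, -0.8, -0.4]
gripper_width: 0.999
```

```bash
python3 - <<'E'
from h import *
s=r.sense();im=r.capture('wrist')[:,:,::-1].copy();im3=r.capture('scene')[:,:,::-1].copy()
go(.55,-.2895,.222,183.4,s)
cv2.imwrite('pics/w6.png',im);cv2.imwrite('pics/s6.png',im3);cv2.imwrite('pics/c16.png',cv2.resize(im3[50:200,160:260],None,fy=4,fx=4,interpolation=cv2.INTER_CUBIC))
cv2.imwrite('pics/t6.png',r.capture('top')[:,:,::-1])
E
```

```text
now [ 0.5389 -0.1064  0.3526] yaw -176.35 t 16.98 F [-0.91 -0.77 -0.36] w 0.0869
turn [0.25 0.05 0.15] shift [ 0.1304  0.0009 -0.1836] len 0.225
```

View pics/w6.png

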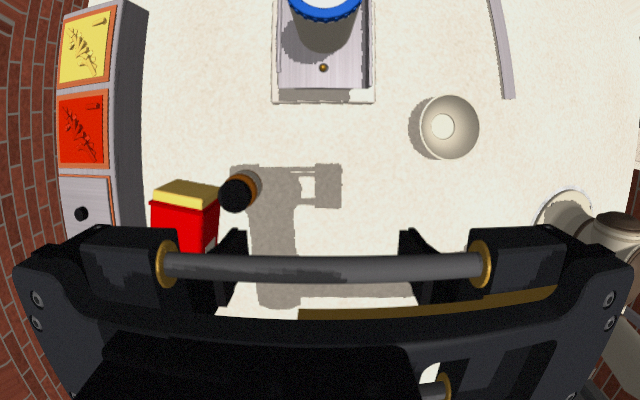

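View pics/c16.png

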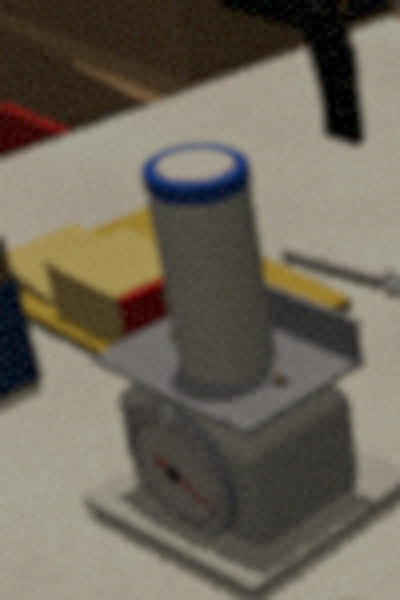

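View pics/t6.png

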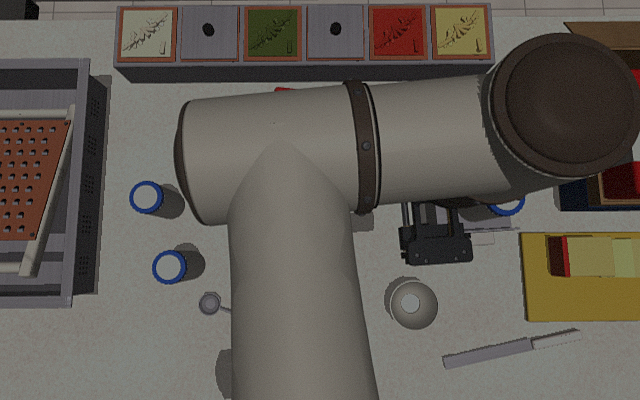

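The needle has turned roughly 3 times as far as with the platter alone, which fits the full tub's weight. The tub stands upright in mid-platter, the other two haven't moved and the arm is clear, so I'm handing in.

```bash
python3 -c "
from station import r
print(r.finish_job())"
```

```text
the job is handed in; nothing more can be done
None
```

I fitted the platter on the scale, found the full tub and stood it upright in the middle of the platter, then handed the job in at about 17 s of the 72 s allowed. The hand-in gives no verdict.

- **Platter:** After release, the wrist view showed a pin centred in each hole. The scene view showed the platter flat and the needle turned.
- **Full tub:** The first tub I lifted, at (0.615, 0.170), pulled 4.4 to 4.8 N on average, or about 0.45 to 0.49 kg. That is well above the part-used range of 0.17 to 0.25 kg, so I took it straight to the scale. I did not lift the other two to compare.
- **Tub placement:** I released it at (0.550, -0.290), which is within about 1 mm of the platter centre I estimated. The needle then stood roughly three times as far round as with the platter alone. I judged the sink to be over 8.2 mm from the needle by eye; I did not read the spring itself.
- **Everything else:** The two part-used tubs, jar and bowl looked unmoved in the last pictures, and the arm ended clear of everything. The arm hid the can and most of the loaf in the last top view, and I did not measure any positions again at the end.

No check failed. The camera estimates of where the platter had to be held for the pins differed by about 2 mm, and I settled that by looking at the pin through the hole before lowering.

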